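# Crack a Brazil nut and put it in the bowl

## Robot

A 7-joint arm with a two-finger parallel gripper is mounted at the origin on the work surface. World frame = base frame: x ahead of the robot, y to its left, z up, the work surface at z = 0. Lengths are in m, angles in rad, forces in N, time in s.
With the tool pointing down it reaches from about 0.35 to 0.9 m from the base axis. Payload 8.1 kg.
Tool frame: the origin (TCP) lies between the finger pads; the fingertips stand 17 mm ahead of it and the grasp point (between the pads) lies 2 mm behind it; z points along the fingers, y is the line along which they close (so a half turn about z gives the same grasp; the last joint's range is limited). The gripper opens to 92 mm and grips with 3 to 60 N. Pads are 19 mm wide; open, the fingers measure 130 mm over their backs; the gripper's body (75 mm by 190 mm) begins 47 mm behind the grasp point.
Start: joints at [-1.422, 0.434, 0.025, 1.573, -0.012, 1.134, -0.075], TCP at [0.156, 0.605, 0.244] pointing down, gripper open.
Joint ranges: [-2.62, 2.62], [-0.44, 2.09], [-1.27, 1.32], [0.08, 2.57], [-1.32, 4.46], [0.12, 2], [-2.74, 2.74]. Speed limits (rad/s): [2.22, 2.22, 3.01, 3.01, 3.14, 3.14, 3.14].

## Interface

Orientations are given as a rotation vector (axis times angle).
In Python, from cell import observe, get_image, calibration, sign_off, look_for, regions_of, landmark_of gives the robot as it stands.
- The arm moves only by the tool jog_arm, never from a script. Its argument "plan" is a list of rows, each an object with "offset": the shift along the tool's x, y, z normalised to -1 to 1, where 1 is 0.15 m, a list of three; "twist": the turn, a rotation vector about the tool's x, y, z normalised to -1 to 1, where 1 is 2 pi rad, a list of three; "fingers": the gripper command: -1 is shut, 1 is fully open, values between are in proportion. In form: [{"offset": [x, y, z], "twist": [ax, ay, az], "fingers": fingers}, ...]. A call has 1 to 20 rows; each row is the pose to reach, as a shift and turn from the pose commanded when the call began, along the tool's axes at that moment, turning the shorter way round; what a row does not reach only later rows make up. A row lasts 1/8 s, in which the tool goes at most 62.5 mm and 10.7 degrees, less where a joint would pass 70% of its speed; a pose out of reach is approached as far as the arm can. A call with a number of a shift or a turn outside -1 to 1 is refused whole. A call with a gripper value outside its range is refused whole. The fingers move at their own pace and stop on an object; "newtons" is the grip in N (left out, the last holds). Time passes only in rows, so rows that repeat a pose let the fingers close. It gives the time, the measured TCP pose, the force, the opening and the grip force at its end, in the units of the state.
- observe(): the state, without advancing time (a new reading comes with each control period).
- get_image(name): name is "scene" or "top" or "wrist"; returns the picture (480x640x3 uint8, red, green, blue); there is no depth.
- calibration(name): a dict with "fov_y" (degrees; the focal length in pixels is half the picture's height over the tangent of half this angle, whatever the lens; pixels are square), "cx", "cy" (the principal point, pixels), "position" and "attitude" of the camera in the world. Camera axes: x right, y down, z forward; pixel columns grow to the right and rows downward; lengths in m; the calibration is good to about 2 mm. A picture is of the moment at which its call begins: read the wrist's pose just before it. calibration takes no time and is no camera call; for the wrist camera it gives the pose at the moment of the call.
- sign_off(): hands the job in; it is judged then, once.
Trained networks look in the newest picture that a camera, given by its name, has taken for a name from the list of things; names that differ only in an ending like _2 or _b are one class to them, and where a whole thing is asked for, a point or a joint stands for the part that bears it (a point fixed in the world has none). Each returns a list of dicts, best first, with "conf" (0 to 1); they miss things now and then, are a little off and sometimes report something else, mostly with a low value. They report only what shows in the picture. A call takes as long as a camera call.
- look_for(thing, camera): "box" ([left, top, width, height] as shares, 0 to 1, of the picture: columns of its width, rows of its height, round what is visible of it).
- regions_of(thing, camera): "region" (480x640 bool, what is visible of it) and "box" ([left, top, width, height] as shares, 0 to 1, of the picture: columns of its width, rows of its height, round what is visible of it).
- landmark_of(thing, camera): "at" ([row, column] as shares, 0 to 1, of the picture: columns of its width, rows of its height: a listed point, or the origin of a listed thing).
The state is a dict: "clock": time; "joints": joint angles; "dq": joint speeds; "joint_efforts": joint torques, N m; "position": TCP position; "ee_rot": TCP orientation; "force": force on the tool from outside, world axes, zero at the start; "ft_torque": the same for the moment, N m; "width": opening from 0.0 (shut) to 1.0 (fully open); "gripper_force": force on a finger pad.
Only numpy, scipy, OpenCV 4.12 (cv2) and the standard library are available. Lean on these libraries where they do the work, as an engineer would, in place of code of your own. Each camera call takes 0.05 s, during which the arm holds its last target. There are 200 camera calls.

## Task

Crack the nut with the nutcracker: lay it lengthwise between the open jaws and let go of it, squeeze the two handles together until the resistance peaks and the shell gives, then open your grip and put the cracked nut in the bowl. The shell must be broken by the jaws, not by pinching it with the gripper. Leave the mug, the canister, the scoop and the whistle weight where they are.

Things in the scene. Friction and masses are not known exactly. Their poses are not given: they have to be found in the camera images.
- nutcracker: steel nutcracker lying loose and flat on the counter, 155 mm long, 0.29 kg. Origin on the counter under the middle of its length. x axis: along the midline from the hinge bracket (x = -75 mm, 42 mm wide, 15 high) to the handle ends (x = +71). Jaws x = -45 to -5 mm, 14 mm high, as the necks behind them; black handles x = +23 to +71 mm, 9 mm thick, 24 mm high from the counter
- lever_left (a joint): opening angle of the arm on the +y side about its own upright pivot (x = -75, y = +12 mm), rad: 0 = parallel to the midline, positive = outward; 0.10 to 0.125 at the start, limits -0.11 and 0.15; stays where it is left (slight friction). At 0 on both arms the jaw faces are 28 mm apart, the outsides of the handles 38 mm
- lever_right (a joint): the same for the arm on the -y side (pivot y = -12 mm); positive = outward
- jaw_left (a point): middle of the toothed inner face of the +y jaw, 7 mm above the counter; 50 mm from its pivot
- jaw_right (a point): middle of the toothed inner face of the -y jaw, 7 mm above the counter. Midway between the two jaw points is where the nut belongs; at the start the faces stand 38 to 41 mm apart there
- handle_left (a point): middle of the outer face of the +y handle, 14 mm above the counter, 120 mm from its pivot. A gripper coming from above closes over both handles here, along the nutcracker's y axis
- handle_right (a point): middle of the outer face of the -y handle, 14 mm above the counter; the two handle points are 62 to 69 mm apart at the start, about 40 mm when the shell gives; the resistance then drops to almost nothing until the jaws meet the cracked nut again (28 to 32 mm)
- nut: Brazil nut in dark brown shell, loose, 44 mm long (x), 28 wide (y), 27 high, 36 g, on its flat underside; origin: centre of the underside. It stands 13 mm higher than the jaws, so it can be held by its ends, from above, while between them. Squeezed across its width it resists with up to 30 N (about 13 N on each handle at the handle points), then gives; squeezed along its length it is strong
- shell (a joint): how far the two half shells have been pressed together across the width, m: 0 = whole; the resistance peaks near 0.0015, then the shell snaps in by itself to about 0.005 = cracked and stays so (nut then 23 mm wide; its +y half has moved towards the other)
- bowl: white ceramic bowl, rim radius 70 mm, 42 mm high, inner floor 5 mm above its underside, foot radius 31 mm; origin at the centre of its underside. 0.3 kg
- mug: white ceramic mug, radius 40 mm, 90 mm high, ear on its +y side reaching 77 mm from the axis; origin at the centre of its underside. Leave alone
- canister: tin canister with its flip-top lid closed, radius 47 mm, 110 mm high; origin at the centre of its underside. Leave alone
- scoop: white plastic scoop, 28 mm high: pan 60 x 45 mm about its origin (centre of the underside), handle along its -x to 103 mm. Leave alone
- whistle_weight: steel whistle weight of the cooker, a turned cylinder with a neck, 36 mm across, 47 mm high; origin at the centre of its underside. Leave alone
- cooker: pressure cooker with lid locked, fixed, radius 114 mm, 172 mm high; long double handle along its +x reaching 255 mm from its axis at 93 to 145 mm height, short handle along -x to 140 mm; origin at the centre of its underside

How it is judged:
On the way, in this order (a step that is already met when the one before it is completed fails the run):
1. the whole nut lies lengthwise between the jaws on the counter, let go (x of nut in the frame of nutcracker between -0.042 and -0.008 m and y of nut in the frame of nutcracker between -0.015 and 0.015 m and angle between the x axis of nut and the x axis of nutcracker, either way round below 0.35 rad and height (world z) of nut below 0.006 m and value of joint shell below 0.002 m and contact force between the fingers and nut below 0.1 N), for 0.1 s.
2. the shell has given way while the nut lies between the jaws, not touched by the fingers (value of joint shell above 0.004 m and x of nut in the frame of nutcracker between -0.042 and -0.008 m and y of nut in the frame of nutcracker between -0.015 and 0.015 m and angle between the x axis of nut and the x axis of nutcracker, either way round below 0.35 rad and contact force between the fingers and nut below 0.1 N), for 0.1 s.
At the end, for the whole second after the job is handed in: The cracked nut (shell pressed in by more than 4 mm) lies at rest in the bowl, its underside's centre within 45 mm of the bowl's axis and less than 35 mm above the bowl's underside; the bowl stands upright on the counter and the nutcracker lies flat on the counter (value of joint shell above 0.004 m and horizontal distance between nut and bowl below 0.045 m and z of nut in the frame of bowl between 0 and 0.035 m and linear speed of nut below 0.02 m/s and angle between each of bowl, nutcracker's own z axis and vertical below 0.15 rad and height (world z) of each of bowl, nutcracker below 0.01 m); the robot touches nothing.
It fails at once if the mug is moved more than 20 mm (distance of mug from where it was at the start of the episode above 0.02 m).
It fails at once if the canister is moved more than 20 mm (distance of canister from where it was at the start of the episode above 0.02 m).
It fails at once if the scoop is moved more than 20 mm (distance of scoop from where it was at the start of the episode above 0.02 m).
It fails at once if the whistle weight is moved more than 20 mm (distance of whistle_weight from where it was at the start of the episode above 0.02 m).
It fails at once if the fingers pinch the nut across its width so hard that they crush the shell (value of joint shell between 0.0009 and 0.0035 m and contact force between the fingers and nut above 8 N).
It also fails if it takes over 67 s, if anything falls off the work surface, if the arm or the gripper's body presses on something with over 40 N, if the wrist force passes 120 N, or if a joint passes its speed limit or range.

## Working session

There is one attempt and no reset: what is moved stays moved. The work goes in short steps, Python scripts to look and compute and a tool call to move; the robot and the scene stay as the last step left them, time stands still between calls to the robot, and variables do not carry over. Pictures are saved under pics/ and viewed, at most 10 in all, crops included, and the job is handed in when it is done.

Besides the shell and the picture viewer there is one more tool, called after "Emit:" by a JSON object that holds its "method" and its "body". jog_arm: Moves the arm, as the interface text tells. Scaled input: -1 to 1 covers 0.15 m each way for a shift and 2 pi rad each way for a turn. Its arguments: {"type":"object","properties":{"plan":{"type":"array","items":{"type":"object","properties":{"offset":{"type":"array","items":{"type":"number","minimum":-1,"maximum":1}},"twist":{"type":"array","items":{"type":"number","minimum":-1,"maximum":1}},"fingers":{"type":"number"}}}},"newtons":{"type":"number"}},"required":["plan"]}

```bash
mkdir -p pics; cat > h.py <<'E'
import numpy as np, cv2
from cell import *
from scipy.spatial.transform import Rotation as R
def rot(a):
    a=np.array(a,float)
    return a if a.shape==(3,3) else (R.from_quat(a) if a.size==4 else R.from_rotvec(a)).as_matrix()
def ray(c,at,z):
    k=calibration(c); f=240/np.tan(np.radians(k['fov_y'])/2)
    d=rot(k['attitude'])@np.array([(at[1]*640-k['cx'])/f,(at[0]*480-k['cy'])/f,1])
    p=np.array(k['position']); return p+d*(z-p[2])/d[2]
def save(c,n):
    im=get_image(c); cv2.imwrite(f'pics/{n}.png',im[:,:,::-1]); return im
Z=dict(nutcracker=0,jaw_left=.007,jaw_right=.007,handle_left=.014,handle_right=.014,nut=0)
def lm(t,c):
    r=landmark_of(t,c)
    for q in r[:2]: print(c,t,round(q['conf'],2),np.round(np.array(q['at'])*[480,640],1),np.round(ray(c,q['at'],Z.get(t,0)),4)[:2])
E
python3 - <<'E'
from h import *
for c in('top','scene'):
    print(c,calibration(c)); save(c,c+'0')
for t in ['nutcracker','jaw_left','jaw_right','handle_left','handle_right','nut','bowl','mug','canister','scoop','whistle_weight','cooker']: lm(t,'top')
for t in ['nutcracker','jaw_left','jaw_right','handle_left','handle_right','nut','bowl']: lm(t,'scene')
print(observe())
E
```

```text
top {'fov_y': 53.62428017228485, 'cx': 321.1086985328713, 'cy': 241.64049579252136, 'position': array([0.4639244 , 0.11113538, 1.00417342]), 'attitude': array([-2.10633761,  2.16016873, -0.18245036])}
scene {'fov_y': 55.355876174187344, 'cx': 323.30710401827923, 'cy': 241.10574528471383, 'position': array([ 1.18430422, -0.30579784,  0.80976368]), 'attitude': array([-2.12966657, -1.18584435,  0.45401317])}
top nutcracker 0.84 [298.8 351. ] [0.5123 0.0481]
top jaw_left 0.87 [296.7 335.1] [0.5172 0.0815]
top jaw_right 0.76 [311.  344.1] [0.4871 0.0637]
top handle_left 0.5 [271.7 362.5] [0.5674 0.0229]
top handle_right 0.72 [300.7 375. ] [ 0.5064 -0.0006]
top nut 0.49 [225.4 279.5] [0.6735 0.1967]
top bowl 0.95 [316.5 498.2] [ 0.4678 -0.2578]
top mug 0.75 [307.7 249.9] [0.4991 0.2605]
top canister 0.7 [302.2 131.7] [0.5168 0.5087]
top canister 0.67 [189.  355.4] [0.7506 0.0299]
top scoop 0.87 [231.4 509.6] [ 0.6478 -0.2984]
top whistle_weight 0.63 [227.  459.8] [ 0.6602 -0.1919]
top cooker 0.62 [307.  129.7] [0.5069 0.5125]
scene nutcracker 0.64 [244.1 298. ] [0.5215 0.0495]
scene jaw_le
[... 309 characters left out ...]
oints': array([-1.42161956,  0.43451205,  0.02500656,  1.57319698, -0.01160552,
        1.13399051, -0.07504455]), 'dq': array([ 1.96928387e-04,  1.04637761e-03, -2.62326158e-05, -1.01023925e-03,
        1.93901133e-04, -4.77787032e-04,  7.37181737e-04]), 'joint_efforts': array([ 2.29473753e-04, -6.67665195e+01,  9.84549746e-01, -3.14804900e+01,
       -6.06462825e-02,  3.27416626e-02,  5.15756824e-06]), 'position': array([0.15573486, 0.60530425, 0.24373559]), 'ee_rot': array([3.94503474e-01, 3.11671238e+00, 5.93859555e-05]), 'force': array([ 0.01413957,  0.08913548, -1.32779456]), 'ft_torque': array([ 0.0578705 ,  0.00028392, -0.00465839]), 'gripper_force': 0.0, 'width': 1.0025299688249667}
```

View pics/top0.png

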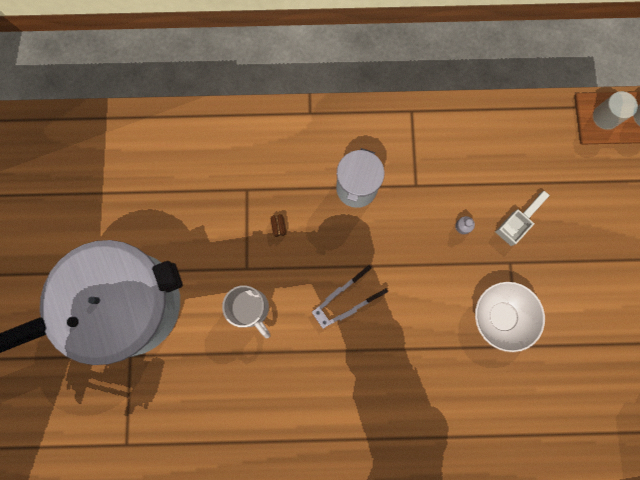

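View pics/scene0.png

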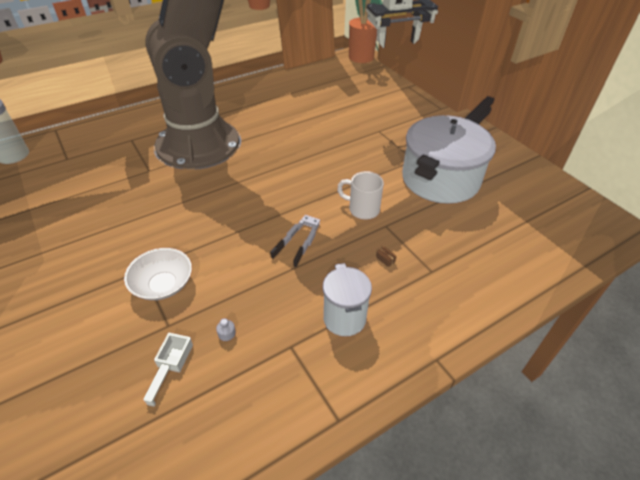

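The top view shows the nutcracker with its hinge at (322,317) and handles toward (370,267) and (387,291), the nut at (279,225) and the bowl at (510,317). The scene view agrees: a clear workspace, with the mug and canister near the nut. Next I'll compute a move that puts the wrist camera above the nut.

```bash
cat >> h.py <<'E'
def go(p,ya=None):
    """offset/twist for TCP target p, closing axis at world angle ya (rad, mod pi)"""
    o=observe(); T=rot(o['ee_rot']); off=T.T@(np.array(p)-o['position'])/.15
    if ya is None: Rn=T
    else:
        cur=np.arctan2(T[1,1],T[0,1]); d=(ya-cur+np.pi/2)%np.pi-np.pi/2
        best=min([d,d-np.pi*np.sign(d)],key=lambda e:abs(e))
        c=cur+best; y=np.array([np.cos(c),np.sin(c),0]); z=np.array([0,0,-1.]); Rn=np.column_stack([np.cross(y,z),y,z])
    tw=R.from_matrix(T.T@Rn).as_rotvec()/(2*np.pi)
    print('off',np.round(off,4),'tw',np.round(tw,4),'q7',round(o['joints'][6],2),'t',o['clock'])
def axis(t,c,z):
    r=regions_of(t,c)
    if not r: print('none',t); return
    m=r[0]['region']; rc,cc=np.nonzero(m)
    P=np.array([ray(c,[(a+.5)/480,(b+.5)/640],z)[:2] for a,b in zip(rc,cc)])
    k=cv2.minAreaRect(P.astype(np.float32)*1000); w,v=np.linalg.eigh(np.cov(P.T)); 
    print(t,c,round(r[0]['conf'],2),'n',len(P),'mean',P.mean(0).round(4),'pca',round(np.degrees(np.arctan2(v[1,1],v[0,1])),1),'rect',np.round(k[0],1),np.round(k[1],1),round(k[2],1))
E
python3 - <<'E'
from h import *
axis('nut','top',.02); T=rot(observe()['ee_rot']); print(T.round(3))
k=calibration('wrist'); print(k, T.T@(k['position']-observe()['position']))
go([.62,.16,.25],np.radians(-10)); go([.62,.16,.25],np.radians(70))
E
```

```text
nut top 0.79 n 260 mean [0.6689 0.1966] pca -170.7 rect [668.8 196.5] [43.7 28.2] 8.5
[[-0.968  0.249  0.   ]
 [ 0.249  0.968 -0.   ]
 [-0.     0.    -1.   ]]
{'fov_y': 59.44763187973104, 'cx': 324.09204755545943, 'cy': 236.13271838572538, 'position': array([0.08563954, 0.62355753, 0.38497431]), 'attitude': array([2.30736302, 1.78852241, 0.24311929])} [ 0.07245345  0.00022372 -0.1412435 ]
off [-3.7372 -2.1034 -0.0417] tw [0.     0.     0.2377] q7 -0.08 t 1.1
off [-3.7372 -2.1034 -0.0417] tw [0.     0.     0.0155] q7 -0.08 t 1.1
```

Emit:
{"method": "jog_arm", "body": {"plan": [{"offset":[-0.93,-0.525,0],"twist":[0,0,0],"fingers":1},{"offset":[-0.93,-0.525,0],"twist":[0,0,0],"fingers":1},{"offset":[-0.93,-0.525,0],"twist":[0,0,0],"fingers":1}], "newtons": 15}}

```text
clock: 1.48
position: [0.2741, 0.4916, 0.2439]
ee_rot: [0.4, 3.115, -0.001]
force: [-0.1, 0.6, 0.1]
width: 1.0
gripper_force: 0.0
```

Emit:
{"method": "jog_arm", "body": {"plan": [{"offset":[-0.93,-0.525,0],"twist":[0,0,0],"fingers":1},{"offset":[-0.93,-0.525,0],"twist":[0,0,0],"fingers":1},{"offset":[-0.93,-0.525,0],"twist":[0,0,0],"fingers":1}]}}

```text
clock: 1.85
position: [0.3893, 0.3803, 0.244]
ee_rot: [0.4, 3.115, -0.0]
force: [0.7, 1.2, 0.2]
width: 0.999
gripper_force: 0.0
```

Emit:
{"method": "jog_arm", "body": {"plan": [{"offset":[-0.93,-0.525,0],"twist":[0,0,0],"fingers":1},{"offset":[-0.93,-0.525,0],"twist":[0,0,0],"fingers":1},{"offset":[-0.93,-0.525,0],"twist":[0,0,0],"fingers":1}]}}

```text
clock: 2.22
position: [0.5046, 0.2689, 0.244]
ee_rot: [0.4, 3.115, -0.001]
force: [-0.3, 0.5, 0.2]
width: 1.002
gripper_force: 0.0
```

Emit:
{"method": "jog_arm", "body": {"plan": [{"offset":[-0.93,-0.525,0],"twist":[0,0,0.185],"fingers":1},{"offset":[-0.93,-0.525,0],"twist":[0,0,0.185],"fingers":1},{"offset":[-0.93,-0.525,0],"twist":[0,0,0.185],"fingers":1},{"offset":[-0.93,-0.525,0],"twist":[0,0,0.185],"fingers":1},{"offset":[-0.93,-0.525,0],"twist":[0,0,0.185],"fingers":1},{"offset":[-0.93,-0.525,0],"twist":[0,0,0.185],"fingers":1},{"offset":[-0.93,-0.525,0],"twist":[0,0,0.185],"fingers":1},{"offset":[-0.93,-0.525,0],"twist":[0,0,0.185],"fingers":1}]}}

```text
clock: 3.22
position: [0.6176, 0.1613, 0.2437]
ee_rot: [2.037, 2.392, -0.0]
force: [0.8, 1.1, 0.5]
width: 0.996
gripper_force: 0.0
```

```bash
python3 - <<'E'
from h import *
o=observe();print(o['position'],rot(o['ee_rot']).round(3),o['clock'])
save('wrist','w1'); axis('nut','wrist',.02); lm('nut','wrist')
for t in ['nutcracker','jaw_left','jaw_right','handle_left','handle_right']: lm(t,'wrist')
E
```

```text
[0.61759236 0.16130373 0.24373405] [[-0.159  0.987  0.   ]
 [ 0.987  0.159 -0.   ]
 [-0.     0.    -1.   ]] 3.225
nut wrist 0.8 n 1651 mean [0.6703 0.2001] pca -173.1 rect [670.4 199.9] [44.9 28.4] 9.1
wrist nut 0.91 [169.4 388.7] [0.6704 0.1991]
wrist nutcracker 0.97 [295.1 208. ] [0.5186 0.0499]
wrist jaw_left 0.92 [267.9 206. ] [0.5159 0.0808]
wrist jaw_left 0.59 [279.2 172. ] [0.4846 0.0642]
wrist jaw_right 0.86 [280.2 169. ] [0.4818 0.0628]
wrist handle_left 0.7 [325.9 248. ] [0.5628 0.0303]
```

View pics/w1.png

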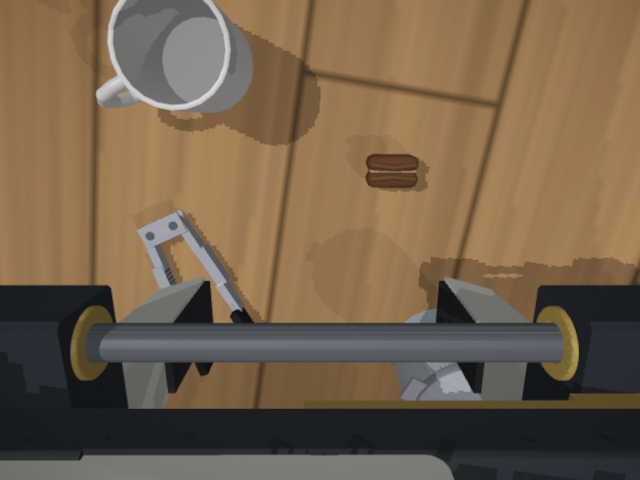

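The wrist picture shows the nut clear at (390,170), nearly aligned with the closing direction, and the nutcracker hinge at (165,230). Descending to pick up the nut.

```bash
python3 - <<'E'
from h import *
go([.670,.199,.10],np.radians(8.5)); go([.670,.199,.033],np.radians(8.5))
E
```

```text
off [0.195  0.3841 0.9584] tw [ 0.     -0.      0.0014] q7 0.04 t 3.625
off [0.1949 0.384  1.4051] tw [ 0.     -0.      0.0014] q7 0.04 t 3.625
```

Emit:
{"method": "jog_arm", "body": {"plan": [{"offset":[0.195,0.384,0.3],"twist":[0,0,0.0014],"fingers":0.6},{"offset":[0.195,0.384,0.6],"twist":[0,0,0.0014],"fingers":0.6},{"offset":[0.195,0.384,0.96],"twist":[0,0,0.0014],"fingers":0.6},{"offset":[0.195,0.384,0.96],"twist":[0,0,0.0014],"fingers":0.6}]}}

```text
clock: 4.12
position: [0.6669, 0.1985, 0.0954]
ee_rot: [-2.048, -2.376, 0.012]
force: [-0.3, 0.4, 0.8]
width: 0.799
gripper_force: 0.0
```

```bash
python3 - <<'E'
from h import *
save('wrist','w2'); axis('nut','wrist',.015); lm('nut','wrist')
go([.670,.199,.033],np.radians(8.5))
E
```

```text
Traceback (most recent call last):
  File "h.py", line 31, in axis
    P=np.array([ray(c,[(a+.5)/480,(b+.5)/640],z)[:2] for a,b in zip(rc,cc)])
                ~~~^^^^^^^^^^^^^^^^^^^^^^^^^^^^^
  File "h.py", line 8, in ray
    k=calibration(c); f=240/np.tan(np.radians(k['fov_y'])/2)
ValueError: time passes only in moves, steps and waits
```

```bash
python3 - <<'E'
s=open('h.py').read()
s=s.replace("def ray(c,at,z):\n    k=calibration(c);","def ray(c,at,z,k=None):\n    k=k or calibration(c);").replace("    m=r[0]['region']","    kk=calibration(c); m=r[0]['region']").replace("/640],z)[:2]","/640],z,kk)[:2]")
open('h.py','w').write(s)
E
python3 - <<'E'
from h import *
get_image('wrist'); axis('nut','wrist',.015); lm('nut','wrist')
go([.670,.199,.033],np.radians(8.5))
E
```

```text
nut wrist 0.81 n 4066 mean [0.672  0.1996] pca -171.8 rect [672.  199.4] [45. 33.] 9.4
wrist nut 0.59 [244.1 326.5] [0.6729 0.1994]
off [-2.000e-04 -1.310e-02  4.658e-01] tw [ 0.0007 -0.0001 -0.0001] q7 0.06 t 4.375
```

Emit:
{"method": "jog_arm", "body": {"plan": [{"offset":[0,0,0.2],"twist":[0,0,0],"fingers":0.6},{"offset":[0,0,0.35],"twist":[0,0,0],"fingers":0.6},{"offset":[0,0,0.466],"twist":[0,0,0],"fingers":0.6},{"offset":[0,0,0.466],"twist":[0,0,0],"fingers":0.6},{"offset":[0,0,0.466],"twist":[0,0,0],"fingers":-0.2},{"offset":[0,0,0.466],"twist":[0,0,0],"fingers":-0.4},{"offset":[0,0,0.466],"twist":[0,0,0],"fingers":-0.4},{"offset":[0,0,0.466],"twist":[0,0,0],"fingers":-0.4},{"offset":[0,0,0.466],"twist":[0,0,0],"fingers":-0.4}], "newtons": 12}}

```text
clock: 5.5
position: [0.6703, 0.1992, 0.0304]
ee_rot: [2.051, 2.379, 0.001]
force: [-1.0, 0.1, 5.0]
width: 0.479
gripper_force: 12.0
```

Emit:
{"method": "jog_arm", "body": {"plan": [{"offset":[0,0,0],"twist":[0,0,0],"fingers":0.15},{"offset":[0,0,-0.033],"twist":[0,0,0],"fingers":0.15},{"offset":[0,0,-0.033],"twist":[0,0,0],"fingers":0.15},{"offset":[0,0,-0.033],"twist":[0,0,0],"fingers":-0.4},{"offset":[0,0,-0.033],"twist":[0,0,0],"fingers":-0.4},{"offset":[0,0,-0.033],"twist":[0,0,0],"fingers":-0.4},{"offset":[0,0,-0.033],"twist":[0,0,0],"fingers":-0.4}]}}

```text
clock: 6.38
position: [0.6699, 0.199, 0.0348]
ee_rot: [-2.051, -2.379, 0.0]
force: [-0.5, 0.3, -0.2]
width: 0.479
gripper_force: 12.0
```

```bash
python3 - <<'E'
from h import *
go([.60,.12,.16],np.radians(-60))
E
```

```text
off [-0.4523 -0.5388 -0.8349] tw [-0.      0.      0.1902] q7 0.09 t 6.375
```

Emit:
{"method": "jog_arm", "body": {"plan": [{"offset":[0,0,-0.3],"twist":[0,0,0],"fingers":-0.4},{"offset":[0,0,-0.7],"twist":[0,0,0],"fingers":-0.4},{"offset":[-0.3,-0.3,-1],"twist":[0,0,0.03],"fingers":-0.4},{"offset":[-0.5,-0.6,-1],"twist":[0,0,0.06],"fingers":-0.4},{"offset":[-0.5,-0.9,-1],"twist":[0,0,0.09],"fingers":-0.4},{"offset":[-0.5,-0.9,-1],"twist":[0,0,0.12],"fingers":-0.4},{"offset":[-0.5,-0.9,-1],"twist":[0,0,0.15],"fingers":-0.4},{"offset":[-0.5,-0.9,-1],"twist":[0,0,0.19],"fingers":-0.4},{"offset":[-0.5,-0.9,-1],"twist":[0,0,0.19],"fingers":-0.4}]}}

```text
clock: 7.5
position: [0.5473, 0.1051, 0.1848]
ee_rot: [3.036, 0.809, -0.0]
force: [-0.2, 0.4, -0.6]
width: 0.475
gripper_force: 12.0
```

```bash
python3 - <<'E'
from h import *
go([.45,.02,.185],np.radians(-60))
E
```

```text
off [-0.8451  0.1693 -0.0015] tw [-0.      0.     -0.0004] q7 -0.91 t 7.5
```

Emit:
{"method": "jog_arm", "body": {"plan": [{"offset":[-0.42,0.08,0],"twist":[0,0,0],"fingers":-0.4},{"offset":[-0.84,0.17,0],"twist":[0,0,0],"fingers":-0.4},{"offset":[-0.84,0.17,0],"twist":[0,0,0],"fingers":-0.4},{"offset":[-0.84,0.17,0],"twist":[0,0,0],"fingers":-0.4}]}}

```text
clock: 8.0
position: [0.4517, 0.0202, 0.1852]
ee_rot: [-3.033, -0.814, -0.002]
force: [0.9, 0.4, -0.5]
width: 0.473
gripper_force: 12.0
```

```bash
python3 - <<'E'
from h import *
save('wrist','w3')
print(observe()['position'])
for t in ['nutcracker','jaw_left','jaw_right','handle_left','handle_right','nut']: lm(t,'wrist')
E
```

```text
[0.45223787 0.02062459 0.18512301]
wrist nutcracker 0.36 [354.5 618. ] [ 0.472  -0.2634]
wrist jaw_right 0.72 [147.9 298.8] [0.4867 0.0633]
wrist handle_left 0.94 [ 71.8 392. ] [0.5648 0.0322]
wrist handle_left 0.49 [287.4 325.7] [ 0.4027 -0.0088]
wrist handle_right 0.98 [165.8 394.6] [ 0.5109 -0.0045]
wrist nut 0.76 [286.1 324. ] [ 0.3976 -0.0101]
```

View pics/w3.png

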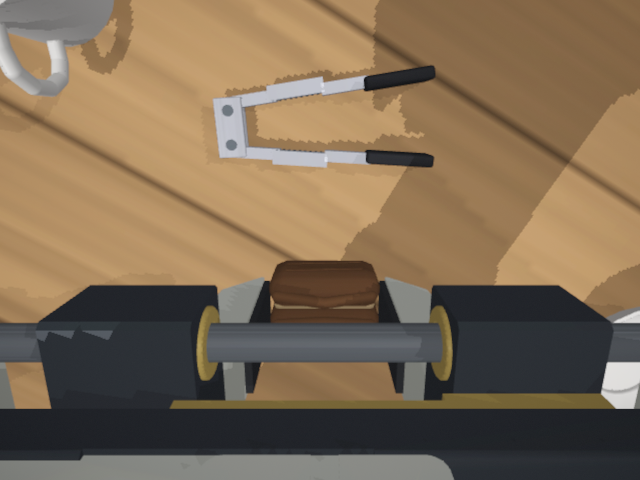

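The picture shows the nutcracker clear, hinge bracket at (230,127), jaws around (297,87) and (300,158), handle ends at (434,72) and (433,160). The nut is held square at the bottom. Working out the frame from these pixels.

```bash
python3 - <<'E'
from h import *
k=calibration('wrist')
P=lambda u,v,z: ray('wrist',[v/480,u/640],z,k)[:2]
pl,pr=P(227.5,111,.015),P(231.5,145,.015)
hl,hr=P(400,79,.024),P(400,158,.024)
el,er=P(434,71,.024),P(433,159,.024)
jl,jr=P(296,94,.014),P(300,153,.014)
pm,em,hm,jm=(pl+pr)/2,(el+er)/2,(hl+hr)/2,(jl+jr)/2
print('pivots',pl,pr,np.linalg.norm(pl-pr)); print('ends',el,er,np.linalg.norm(el-er), 'len',np.linalg.norm(em-pm))
print('jaw mid',jm,np.linalg.norm(jl-jr),np.linalg.norm(jm-pm)); 
x=(em-pm)/np.linalg.norm(em-pm); a=np.arctan2(x[1],x[0]); y=pl-pr
print('yaw',np.degrees(a),'from pivots',np.degrees(np.arctan2(y[1],y[0]))-90)
print('origin',pm+.075*x,'jawc',pm+.050*x,'handlec',pm+.120*x)
T=rot(observe()['ee_rot']); print('closing axis',np.degrees(np.arctan2(T[1,1],T[0,1])))
go([*(pm+.0515*x),.12],a); go([*(pm+.0515*x),.036],a)
E
```

```text
pivots [0.48379343 0.11889742] [0.46411258 0.10580519] 0.02363773114256653
ends [0.5773335  0.00858275] [ 0.52848877 -0.0236075 ] 0.05849803043968831 len 0.14353288094678543
jaw mid [0.50104129 0.07133447] 0.04091541589888134 0.0491544070686705
yaw -56.6257953687389 from pivots -56.36710203746358
origin [0.51521087 0.04971913] jawc [0.50145825 0.07059652] handlec [0.53996559 0.01213983]
closing axis -59.894963098385375
off [ 0.4571 -0.1148  0.4308] tw [ 0.0001  0.0001 -0.0091] q7 -0.85 t 8.35
off [ 0.4573 -0.1151  0.9908] tw [ 0.0001  0.0001 -0.0091] q7 -0.85 t 8.35
```

Emit:
{"method": "jog_arm", "body": {"plan": [{"offset":[0.23,-0.06,0.1],"twist":[0,0,-0.009],"fingers":-0.4},{"offset":[0.457,-0.115,0.3],"twist":[0,0,-0.009],"fingers":-0.4},{"offset":[0.457,-0.115,0.5],"twist":[0,0,-0.009],"fingers":-0.4},{"offset":[0.457,-0.115,0.7],"twist":[0,0,-0.009],"fingers":-0.4},{"offset":[0.457,-0.115,0.75],"twist":[0,0,-0.009],"fingers":-0.4},{"offset":[0.457,-0.115,0.75],"twist":[0,0,-0.009],"fingers":-0.4}]}}

```text
clock: 9.1
position: [0.502, 0.0689, 0.0724]
ee_rot: [3.01, 0.9, -0.001]
force: [-0.5, -0.1, 0.2]
width: 0.478
gripper_force: 12.0
```

```bash
python3 - <<'E'
from h import *
go([.5023,.0693,.0355],np.radians(-56.6)); save('wrist','w4')
E
```

```text
off [ 0.0032 -0.0013  0.2458] tw [ 0.      0.0001 -0.0003] q7 -0.67 t 9.1
```

View pics/w4.png

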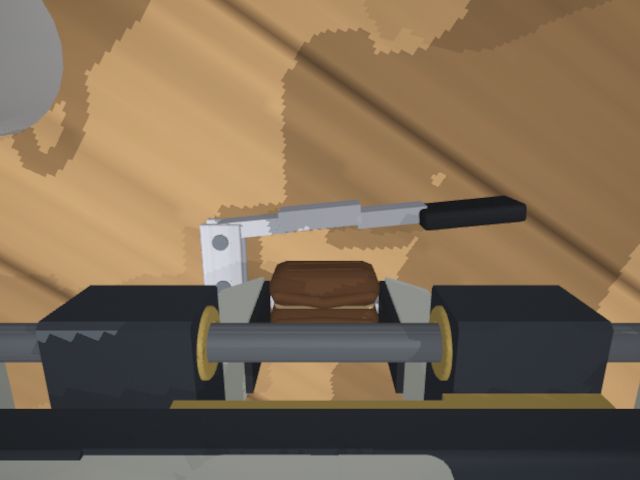

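The nut is lined up lengthwise with the left jaw, columns 270–377 against 278–360. Lowering to the counter in steps.

Emit:
{"method": "jog_arm", "body": {"plan": [{"offset":[0,0,0.08],"twist":[0,0,0],"fingers":-0.4},{"offset":[0,0,0.16],"twist":[0,0,0],"fingers":-0.4},{"offset":[0,0,0.2],"twist":[0,0,0],"fingers":-0.4},{"offset":[0,0,0.23],"twist":[0,0,0],"fingers":-0.4},{"offset":[0,0,0.24],"twist":[0,0,0],"fingers":-0.4},{"offset":[0,0,0.24],"twist":[0,0,0],"fingers":-0.4}]}}

```text
clock: 9.9
position: [0.502, 0.069, 0.0363]
ee_rot: [3.01, 0.9, 0.0]
force: [-1.3, -0.3, 0.3]
width: 0.477
gripper_force: 12.0
```

```bash
python3 - <<'E'
from h import *
save('wrist','w5'); print(observe()['position'],observe()['force'])
E
```

```text
[0.50203538 0.06903454 0.03641289] [-0.81094007  1.12511836 -0.78597917]
```

View pics/w5.png

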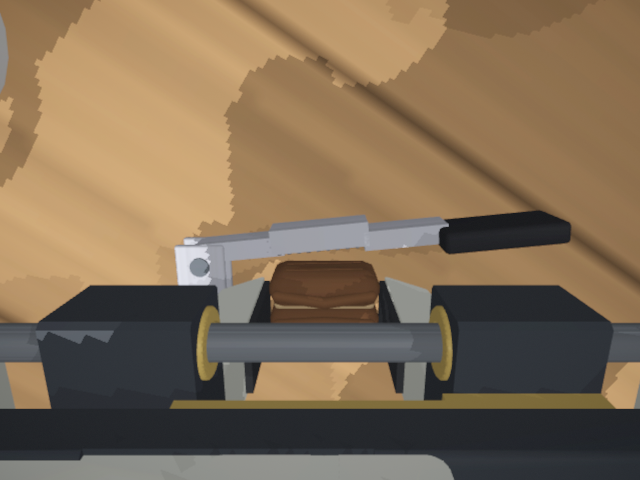

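The nut sits inside the left jaw (jaw columns 270–368, nut 270–377), about 1.5 mm above the counter. Releasing and rising.

Emit:
{"method": "jog_arm", "body": {"plan": [{"offset":[0,0,0.005],"twist":[0,0,0],"fingers":0.15},{"offset":[0,0,0.005],"twist":[0,0,0],"fingers":0.2},{"offset":[0,0,0.005],"twist":[0,0,0],"fingers":0.2},{"offset":[0,0,-0.15],"twist":[0,0,0],"fingers":0.2},{"offset":[0,0,-0.5],"twist":[0,0,0],"fingers":0.6},{"offset":[-0.4,0,-0.9],"twist":[0,0,0],"fingers":1},{"offset":[-0.5,0,-1],"twist":[0,0,0],"fingers":1},{"offset":[-0.5,0,-1],"twist":[0,0,0],"fingers":1},{"offset":[-0.5,0,-1],"twist":[0,0,0],"fingers":1}]}}

```text
clock: 11.08
position: [0.4395, 0.0286, 0.1862]
ee_rot: [-3.009, -0.901, -0.001]
force: [0.4, 0.6, -0.8]
width: 0.997
gripper_force: 0.0
```

```bash
python3 - <<'E'
from h import *
save('wrist','w6')
for t in ['nutcracker','jaw_left','jaw_right','handle_left','handle_right','nut']: lm(t,'wrist')
axis('nut','wrist',.02)
a=np.radians(-56.6); go([.540,.012,.08],a+np.pi/2)
E
```

```text
wrist jaw_left 0.96 [ 88.1 322.1] [0.516  0.0814]
wrist jaw_right 0.84 [140.7 324.2] [0.4859 0.0596]
wrist handle_left 0.83 [ 69.1 421. ] [0.5637 0.0301]
wrist handle_left 0.41 [117.9 325.7] [0.5    0.0676]
wrist handle_right 0.72 [162.3 417.2] [ 0.5108 -0.0062]
wrist nut 0.84 [114.2 327.1] [0.5029 0.068 ]
nut wrist 0.6 n 2339 mean [0.501  0.0681] pca 124.0 rect [500.7  67.8] [27.  42.9] 33.3
off [0.5043 0.4567 0.7059] tw [2.000e-04 1.000e-04 2.497e-01] q7 -0.83 t 11.475
```

View pics/w6.png

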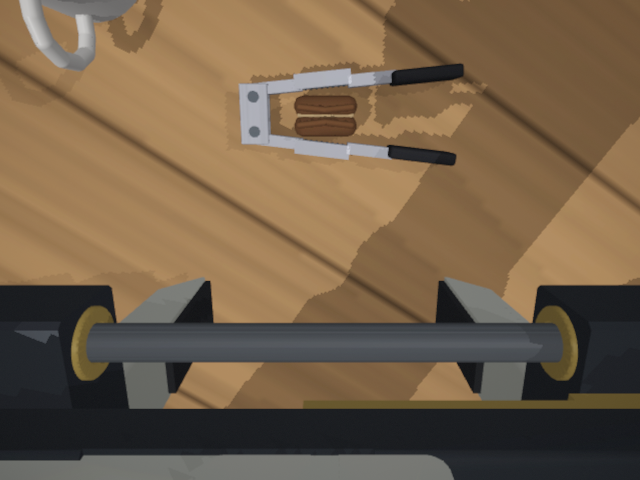

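The nut lies lengthwise between the jaws (centre about (326,116)), fully released. Turning 90° over the handles.

Emit:
{"method": "jog_arm", "body": {"plan": [{"offset":[0.15,0.1,0],"twist":[0,0,-0.029],"fingers":1},{"offset":[0.3,0.2,0],"twist":[0,0,-0.058],"fingers":1},{"offset":[0.4,0.3,0],"twist":[0,0,-0.087],"fingers":1},{"offset":[0.504,0.4,0],"twist":[0,0,-0.116],"fingers":1},{"offset":[0.504,0.457,0.1],"twist":[0,0,-0.145],"fingers":1},{"offset":[0.504,0.457,0.2],"twist":[0,0,-0.174],"fingers":1},{"offset":[0.504,0.457,0.3],"twist":[0,0,-0.203],"fingers":1},{"offset":[0.504,0.457,0.4],"twist":[0,0,-0.232],"fingers":1},{"offset":[0.504,0.457,0.5],"twist":[0,0,-0.25],"fingers":1},{"offset":[0.504,0.457,0.57],"twist":[0,0,-0.25],"fingers":1},{"offset":[0.504,0.457,0.57],"twist":[0,0,-0.25],"fingers":1}]}}

```text
clock: 12.85
position: [0.5396, 0.012, 0.1]
ee_rot: [-1.495, -2.762, 0.002]
force: [-0.4, 0.3, 0.7]
width: 1.001
gripper_force: 0.0
```

```bash
python3 - <<'E'
from h import *
go([.540,.012,.022],np.radians(33.4)); o=observe(); print(o['position'],o['force'])
E
```

```text
off [-0.0018  0.0032  0.5202] tw [-0.0002 -0.0001 -0.0007] q7 0.72 t 12.85
[0.53956859 0.01198562 0.1000345 ] [-0.44771286  0.31499947  0.70966834]
```

Emit:
{"method": "jog_arm", "body": {"plan": [{"offset":[0,0,0.2],"twist":[0,0,0],"fingers":1},{"offset":[0,0,0.4],"twist":[0,0,0],"fingers":1},{"offset":[0,0,0.52],"twist":[0,0,0],"fingers":1},{"offset":[0,0,0.52],"twist":[0,0,0],"fingers":1},{"offset":[0,0,0.52],"twist":[0,0,0],"fingers":0.7},{"offset":[0,0,0.52],"twist":[0,0,0],"fingers":0.55},{"offset":[0,0,0.52],"twist":[0,0,0],"fingers":0.45},{"offset":[0,0,0.52],"twist":[0,0,0],"fingers":0.35},{"offset":[0,0,0.52],"twist":[0,0,0],"fingers":0.25},{"offset":[0,0,0.52],"twist":[0,0,0],"fingers":0.15},{"offset":[0,0,0.52],"twist":[0,0,0],"fingers":0.08},{"offset":[0,0,0.52],"twist":[0,0,0],"fingers":0.03},{"offset":[0,0,0.52],"twist":[0,0,0],"fingers":0.03}], "newtons": 25}}

```text
clock: 14.48
position: [0.5401, 0.012, 0.0228]
ee_rot: [1.492, 2.765, 0.0]
force: [0.4, -0.9, 1.7]
width: 0.516
gripper_force: 1.2
```

Emit:
{"method": "jog_arm", "body": {"plan": [{"offset":[0,0,0],"twist":[0,0,0],"fingers":0.0},{"offset":[0,0,0],"twist":[0,0,0],"fingers":-0.03},{"offset":[0,0,0],"twist":[0,0,0],"fingers":-0.06},{"offset":[0,0,0],"twist":[0,0,0],"fingers":-0.09},{"offset":[0,0,0],"twist":[0,0,0],"fingers":-0.12},{"offset":[0,0,0],"twist":[0,0,0],"fingers":-0.12}]}}

```text
clock: 15.22
position: [0.5401, 0.0123, 0.0228]
ee_rot: [-1.492, -2.765, -0.0]
force: [0.1, -0.5, 1.5]
width: 0.445
gripper_force: 1.2
```

```bash
python3 - <<'E'
from h import *
save('wrist','w7')
axis('nut','wrist',.02); lm('nut','wrist')
E
```

```text
nut wrist 0.62 n 9146 mean [0.5023 0.072 ] pca 121.7 rect [502.8  71.5] [23.5 44.5] 32.8
wrist nut 0.96 [125.  321.8] [0.5002 0.0706]
```

View pics/w7.png

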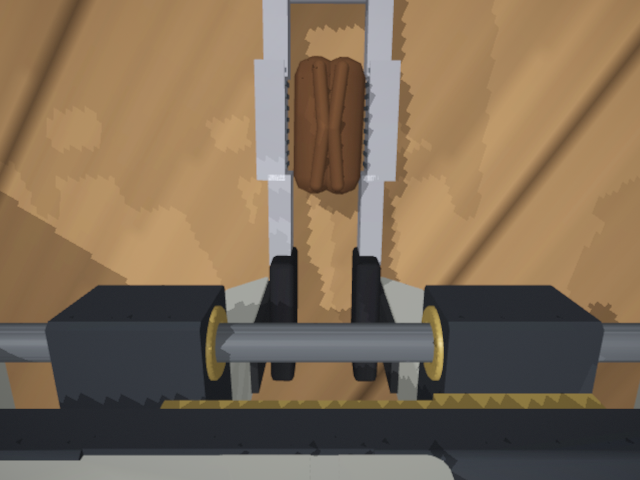

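The gap between the half shells has closed and the nut is about 23.5 mm wide at (328,125), with the grip force dropped to 1 N. So the shell has cracked. Opening, then going back to grasp the nut by its ends.

Emit:
{"method": "jog_arm", "body": {"plan": [{"offset":[0,0,0],"twist":[0,0,0],"fingers":0.1},{"offset":[0,0,0],"twist":[0,0,0],"fingers":0.3},{"offset":[0,0,0],"twist":[0,0,0],"fingers":0.3},{"offset":[0,0,-0.2],"twist":[0,0,0],"fingers":0.3},{"offset":[0,0,-0.5],"twist":[0,0,0],"fingers":0.4},{"offset":[0,0,-0.8],"twist":[0,0,0.03],"fingers":0.6},{"offset":[0,0,-0.8],"twist":[0,0,0.06],"fingers":0.6},{"offset":[0,0,-0.8],"twist":[0,0,0.09],"fingers":0.6},{"offset":[0,0,-0.8],"twist":[0,0,0.12],"fingers":0.6},{"offset":[0,0,-0.8],"twist":[0,0,0.15],"fingers":0.6},{"offset":[0,0,-0.8],"twist":[0,0,0.18],"fingers":0.6},{"offset":[0,0,-0.8],"twist":[0,0,0.21],"fingers":0.6},{"offset":[0,0,-0.8],"twist":[0,0,0.235],"fingers":0.6},{"offset":[0,0,-0.8],"twist":[0,0,0.25],"fingers":0.6},{"offset":[0,0,-0.8],"twist":[0,0,0.25],"fingers":0.6}], "newtons": 12}}

```text
clock: 17.25
position: [0.5398, 0.0122, 0.1426]
ee_rot: [3.009, 0.902, -0.001]
force: [0.3, 0.6, 0.5]
width: 0.798
gripper_force: 0.0
```

```bash
python3 - <<'E'
from h import *
get_image('top'); axis('nut','top',.02)
print(observe()['position']); go([.465,.045,.14],np.radians(-57)); 
E
```

```text
none nut
[0.53991934 0.01214434 0.14271851]
off [-0.2961 -0.458   0.0182] tw [-0.      0.      0.0012] q7 -0.59 t 17.35
```

Emit:
{"method": "jog_arm", "body": {"plan": [{"offset":[-0.15,-0.23,0],"twist":[0,0,0],"fingers":0.6},{"offset":[-0.3,-0.46,0],"twist":[0,0,0],"fingers":0.6},{"offset":[-0.3,-0.46,0],"twist":[0,0,0],"fingers":0.6},{"offset":[-0.3,-0.46,0],"twist":[0,0,0],"fingers":0.6}]}}

```text
clock: 17.85
position: [0.4653, 0.0451, 0.1432]
ee_rot: [-3.009, -0.903, -0.002]
force: [0.7, -0.4, 0.2]
width: 0.801
gripper_force: 0.0
```

```bash
python3 - <<'E'
from h import *
save('wrist','w8'); axis('nut','wrist',.02); lm('nut','wrist'); lm('jaw_left','wrist'); lm('jaw_right','wrist')
go([.5015,.070,.0345],np.radians(-57)); print(observe()['position'])
E
```

```text
nut wrist 0.98 n 2579 mean [0.503  0.0701] pca 121.9 rect [503.3  70.1] [24.  43.7] 33.3
wrist nut 0.55 [163.5 322. ] [0.5006 0.0702]
wrist jaw_left 0.77 [143.9 318. ] [0.51   0.0795]
wrist jaw_left 0.42 [183.3 318.4] [0.4888 0.0653]
wrist jaw_right 0.89 [184.6 318.1] [0.4878 0.0651]
off [ 0.2953 -0.0098  0.7222] tw [ 0.0001 -0.      0.0008] q7 -0.69 t 18.1
[0.46521313 0.04452508 0.14283019]
```

View pics/w8.png

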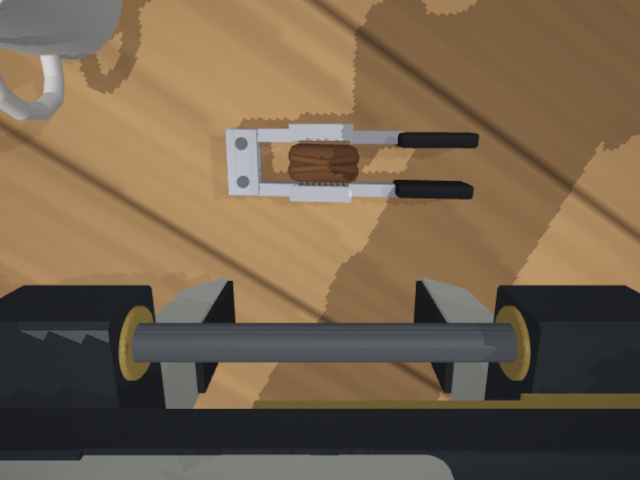

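The cracked nut is at (323,163), free between the jaws with a small clearance. Descending to grip its ends.

Emit:
{"method": "jog_arm", "body": {"plan": [{"offset":[0.295,-0.01,0.1],"twist":[0,0,0],"fingers":0.3},{"offset":[0.295,-0.01,0.35],"twist":[0,0,0],"fingers":0.25},{"offset":[0.295,-0.01,0.6],"twist":[0,0,0],"fingers":0.25},{"offset":[0.295,-0.01,0.715],"twist":[0,0,0],"fingers":0.25},{"offset":[0.295,-0.01,0.715],"twist":[0,0,0],"fingers":0.25},{"offset":[0.295,-0.01,0.715],"twist":[0,0,0],"fingers":0.25},{"offset":[0.295,-0.01,0.715],"twist":[0,0,0],"fingers":-0.3},{"offset":[0.295,-0.01,0.715],"twist":[0,0,0],"fingers":-0.4},{"offset":[0.295,-0.01,0.715],"twist":[0,0,0],"fingers":-0.4},{"offset":[0.295,-0.01,0.715],"twist":[0,0,0],"fingers":-0.4}]}}

```text
clock: 19.35
position: [0.5013, 0.0708, 0.0363]
ee_rot: [-3.009, -0.9, -0.002]
force: [-1.4, 1.0, 7.7]
width: 0.477
gripper_force: 12.0
```

Emit:
{"method": "jog_arm", "body": {"plan": [{"offset":[0,0,-0.05],"twist":[0,0,0],"fingers":-0.4},{"offset":[0,0,-0.2],"twist":[0,0,0],"fingers":-0.4},{"offset":[0,0,-0.5],"twist":[0,0,0],"fingers":-0.4},{"offset":[0,0,-0.8],"twist":[0,0,0],"fingers":-0.4},{"offset":[0,0,-0.8],"twist":[0,0,0],"fingers":-0.4}]}}

```text
clock: 19.98
position: [0.5025, 0.0707, 0.1586]
ee_rot: [-3.009, -0.9, -0.008]
force: [-0.3, 0.7, 0.2]
width: 0.471
gripper_force: 12.0
```

```bash
python3 - <<'E'
from h import *
get_image('top'); axis('bowl','top',.042); go([.468,-.258,.155]); lm('bowl','top');get_image('wrist'); lm('nut','wrist'); lm('nutcracker','wrist')
E
```

```text
bowl top 0.74 n 3777 mean [ 0.4669 -0.2674] pca 144.8 rect [ 467.4 -267.1] [135.6 137.5] 84.0
off [-1.3868  1.7131  0.0035] tw [0. 0. 0.] q7 -0.73 t 20.075
top bowl 0.68 [317.1 498.9] [ 0.4666 -0.2592]
wrist nut 0.58 [286.  326.5] [0.4587 0.0427]
```

Emit:
{"method": "jog_arm", "body": {"plan": [{"offset":[-0.23,0.29,0],"twist":[0,0,0],"fingers":-0.4},{"offset":[-0.46,0.58,0],"twist":[0,0,0],"fingers":-0.4},{"offset":[-0.69,0.87,0],"twist":[0,0,0],"fingers":-0.4},{"offset":[-0.69,0.87,0],"twist":[0,0,0],"fingers":-0.4}]}}

```text
clock: 20.78
position: [0.4845, -0.1005, 0.1555]
ee_rot: [3.012, 0.887, -0.001]
force: [0.6, 0.6, -0.6]
width: 0.476
gripper_force: 12.0
```

Emit:
{"method": "jog_arm", "body": {"plan": [{"offset":[-0.23,0.29,0],"twist":[0,0,0],"fingers":-0.4},{"offset":[-0.46,0.58,0],"twist":[0,0,0],"fingers":-0.4},{"offset":[-0.69,0.87,0],"twist":[0,0,0],"fingers":-0.4},{"offset":[-0.69,0.87,0],"twist":[0,0,0],"fingers":-0.4}]}}

```text
clock: 21.28
position: [0.4694, -0.2658, 0.1554]
ee_rot: [3.011, 0.889, -0.002]
force: [0.2, 0.8, -0.5]
width: 0.478
gripper_force: 12.0
```

```bash
python3 - <<'E'
from h import *
print(observe()['position'],observe()['width'])
go([.467,-.263,.05]); get_image('wrist'); lm('bowl','wrist'); lm('nut','wrist'); get_image('scene'); lm('bowl','scene')
E
```

```text
[ 0.46941055 -0.26575364  0.15541327] 0.4777324802124207
off [-0.0022 -0.0254  0.7027] tw [0. 0. 0.] q7 -0.09 t 21.275
wrist bowl 0.83 [219.2 324.3] [ 0.4719 -0.2587]
wrist nut 0.82 [288.1 324.6] [ 0.4278 -0.2871]
scene bowl 0.68 [285.4 168.5] [ 0.4805 -0.2572]
```

Emit:
{"method": "jog_arm", "body": {"plan": [{"offset":[0,-0.025,0.25],"twist":[0,0,0],"fingers":-0.4},{"offset":[0,-0.025,0.45],"twist":[0,0,0],"fingers":-0.4},{"offset":[0,-0.025,0.6],"twist":[0,0,0],"fingers":-0.4},{"offset":[0,-0.025,0.68],"twist":[0,0,0],"fingers":-0.4},{"offset":[0,-0.025,0.7],"twist":[0,0,0],"fingers":-0.4},{"offset":[0,-0.025,0.7],"twist":[0,0,0],"fingers":-0.4},{"offset":[0,-0.025,0.7],"twist":[0,0,0],"fingers":0.2},{"offset":[0,-0.025,0.7],"twist":[0,0,0],"fingers":0.2},{"offset":[0,-0.025,0.7],"twist":[0,0,0],"fingers":0.2},{"offset":[0,-0.025,0.4],"twist":[0,0,0],"fingers":0.2},{"offset":[-0.3,-0.025,-0.1],"twist":[0,0,0],"fingers":0.2},{"offset":[-0.6,-0.025,-0.3],"twist":[0,0,0],"fingers":0.2},{"offset":[-0.6,-0.025,-0.3],"twist":[0,0,0],"fingers":0.2},{"offset":[-0.6,-0.025,-0.3],"twist":[0,0,0],"fingers":0.2}]}}

```text
clock: 23.28
position: [0.3938, -0.3077, 0.201]
ee_rot: [3.01, 0.898, 0.003]
force: [0.3, 1.3, -0.3]
width: 0.601
gripper_force: 0.0
```

```bash
python3 - <<'E'
from h import *
save('wrist','w9'); lm('nut','wrist'); lm('bowl','wrist'); print(observe()['position'])
E
```

```text
wrist nut 0.68 [ 96.  323.4] [ 0.4679 -0.2557]
wrist bowl 0.62 [ 98.  332.8] [ 0.4705 -0.2625]
[ 0.39439171 -0.30616925  0.19940038]
```

View pics/w9.png

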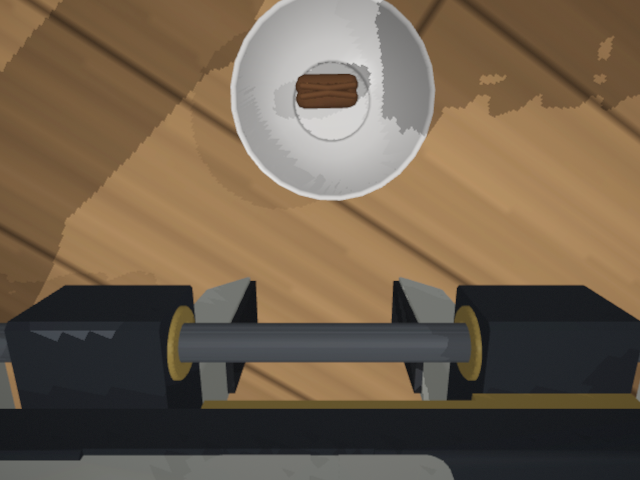

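The cracked nut lies on the bowl floor at (327,91), close to the bowl centre at (332,100), and the gripper is clear of everything.

```bash
python3 -c "
from cell import sign_off
print(sign_off())"
```

```text
the job is handed in; nothing more can be done
None
```

The jaws cracked the nut, it now lies in the bowl near its centre, and the job is handed in at about 23 s of the 67 s limit; no verdict came back.

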